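# Set the tile cutter's side stop and load the marked tile

### The arm

A 6-joint arm with a two-finger parallel gripper is mounted at the origin on the work surface. World frame = base frame: x ahead of the robot, y to its left, z up, the work surface at z = 0. Lengths are in m, angles in rad, forces in N, time in s.
With the tool pointing down it reaches from about 0.3 to 0.875 m from the base axis. Payload 6.4 kg.
Tool frame: the origin (TCP) lies at the very end of the fingers, on their centre line; the grasp point (between the pads) lies 19 mm behind it (grip_depth is the distance from the TCP to the grasp point, in m); z points along the fingers, y is the line along which they close (so a half turn about z gives the same grasp; the last joint's range is limited). The gripper opens to 88 mm and grips with 3 to 60 N. Pads are 18 mm wide; open, the fingers measure 123 mm over their backs; the gripper's body (75 mm by 187 mm) begins 45 mm behind the grasp point.
Start: joints at [-1.382, 0.181, 1.607, -0, 1.354, -0.206], TCP at [0.221, -0.531, 0.239] pointing down, gripper open.
Joint ranges: [-2.99, 2.99], [-0.89, 2.07], [0.3, 2.58], [-1.14, 4.28], [0, 2.63], [-3.12, 3.12]. Speed limits (rad/s): [2.57, 2.57, 3.01, 3.14, 3.14, 3.14].

### API

Orientations are given as a unit quaternion [x, y, z, w].
In Python, from plant import state, get_image, camera_info, finish_job, grip_depth gives the robot as it stands.
- The arm moves only by the shell command python3 -m jog 'ROWS' [FORCE]. ROWS is JSON, a list that holds one entry, the list of rows, each a list of 7 numbers: the shift along the tool's x, y, z in mm, then the turn, a rotation vector about the tool's x, y, z in rad, then the opening, from -1 (shut) to 1 (fully open). A call has 1 to 10 rows; each row is the pose to reach, as a shift and turn from the pose commanded when the call began, along the tool's axes at that moment; what a row does not reach only later rows make up. A row lasts 1/12 s, in which the tool goes at most 41.7 mm and 7.16 degrees, less where a joint would pass 70% of its speed; a pose out of reach is approached as far as the arm can. A call with a gripper value outside its range is refused whole. The fingers move at their own pace and stop on an object; FORCE is the grip in N (left out, the last holds). Time passes only in rows, so rows that repeat a pose let the fingers close. It gives the time, the measured TCP pose, the force, the opening and the grip force at its end, in the units of the state.
- state(): the state, without advancing time (a new reading comes with each control period).
- get_image(name): name is "scene" or "top" or "wrist"; returns (picture, depth): 400x640x3 uint8, red, green, blue; 400x640 float32, m along the optical axis (not along the pixel's ray), 0 where there is no reading.
- camera_info(name): a dict with "mtx" (3x3 intrinsics, pixels), "D" ([k1, k2, p1, p2, k3] as OpenCV has them; the pictures are not rectified), "rvec" (rotation vector, rad) and "tvec" (3), from world to camera coordinates, as OpenCV has them. Camera axes: x right, y down, z forward; pixel columns grow to the right and rows downward; lengths in m; the calibration is good to about 2 mm. A picture is of the moment at which its call begins: read the wrist's pose just before it. camera_info takes no time and is no camera call; for the wrist camera it gives the pose at the moment of the call.
- finish_job(): hands the job in; it is judged then, once.
The state is a dict: "time_s": time; "q": joint angles; "joint_vel": joint speeds; "effort": joint torques, N m; "eef_pos": TCP position; "orientation": TCP orientation; "force": force on the tool from outside, world axes, zero at the start; "ft_torque": the same for the moment, N m; "grip_width": finger opening in m; "grasp_force": force on a finger pad.
Only numpy, scipy, OpenCV 4.12 (cv2) and the standard library are available. Lean on these libraries where they do the work, as an engineer would, in place of code of your own. Each camera call takes 0.05 s, during which the arm holds its last target. There are 200 camera calls.

### The job

Get the tile cutter ready for a cut: loosen the wing knob of its side stop, slide the stop along the fence to suit the marked tile, and tighten the knob again so that the stop is locked. Take the slate-grey tile with the white line out of the carton and lay it flat on the cutter's bed under the rail, glazed face up, its long side flush against the fence and its short piece's end up against the stop, so that the white line lies right on the cutting line. Leave the two sand-coloured tiles in their carton and everything else on the counter where it is, and let go of the tile and knob when done.

Things in the scene. Friction and masses are not known exactly. Their poses are not given: they have to be found in the camera images.
- cutter: Manual tile cutter fixed to the counter, red base 530 x 190 mm. Origin on the counter under the cutting line, in the plane of the fence's tile face; x along the rail away from the operator, y along the fence to the left, z up. Aluminium fence bar: face at x 0 (tile lies on its -x side), 22 mm deep, y -95 to +240 mm, top at z 48 mm. Cutting line: y = 0
- bed_mid (a point): Middle of the bed's top, on the cutting line (a steel strip flush in the black rubber bed), 146 mm before the fence face; same axes as the cutter. The bed is level, 32 mm over the counter, from cutter x -291 to -1 mm, y -95 to +95 mm
- rail_mid (a point): On the underside of the guide rail, over bed_mid, 40 mm above the bed. The aluminium rail runs along the cutting line, 26 mm wide, 26 mm high (top 98 mm over the counter), cutter x -330 to +200 mm, on end posts 46 mm wide at x -315 and +185 mm. Black scoring carriage, 52 mm wide, to 124 mm high, parked at x 67 to 143 mm; its red handle leans away from the operator
- stop (a joint): Where the side stop stands on the fence (m): distance from the cutting line to the stop's tile face, along cutter +y; travel 0.055 to 0.165. With the knob slack it slides with about 3 N; with the knob tight it takes over 20 N to shift
- stop_face (a point): On the stop's tile face (looks to cutter -y), 32.5 mm before the fence face, 41 mm over the counter; axes as the cutter. The stop: red carrier astride the fence, from this face 44 mm to +y, cutter x -11 to +33 mm, top at z 66 mm, and an aluminium arm 12 mm thick, z 33 to 50 mm, reaching from the fence 105 mm back over the bed
- knob (a joint): Angle of the stop's clamp knob (rad), 0 to 2.2; grows clockwise seen from above, which tightens. Slack below 0.85, biting from 0.9, tight from 1.3 up. It stays where it is left; turning takes about 0.2 N m, 0.3 N m at the tight end. At 0 the wing lies along the fence (cutter y)
- knob_grip (a point): Centre of the wing of the black clamp knob on the stop, on its upright axis, 91 mm over the counter. The wing is a bar 50 mm long (this point's y axis), 12 mm thick (point x: pinch it across this) and 26 mm high (75 to 101 mm over the counter). It stands 22 mm to the +y side of the stop's tile face and 11 mm beyond the fence face
- tile: The marked tile: slate-grey glaze, 200 x 65 x 9 mm, 0.26 kg. Origin at the centre of its unglazed (terracotta) underside; x along its length towards the short piece, y across, z out of the glazed face. It starts on its long edge in a carton slot, glaze towards carton -y, short piece towards carton +x. On the cutter its x must point along cutter +y
- tile_mark (a point): Middle of the white line drawn across the tile's glazed face and edges, 25 mm from the tile's middle towards its short piece: 75 mm from one end (tile_end), 125 mm from the other
- tile_end (a point): Centre of the short piece's end face of the tile, 100 mm from the tile's middle in tile +x, half-way through its thickness
- carton: Open cardboard carton fixed on the counter, 236 x 186 mm, walls 40 mm high, floor 4 mm thick; origin on the counter below its centre, x along the slots, y across them. Foam blocks at both ends (65 to 105 mm from the middle, tops 35 mm over the counter) hold three tiles on edge in 14 mm slots at y -60, 0, +60 mm; tile tops are 69 mm over the counter, the middle 130 mm of each stands free
- spare_a: Sand-coloured tile without a line, same size and axes as the marked one, on edge in the carton; stays there
- spare_b: Second sand-coloured tile, likewise
- spacer_tub: Open orange tub of tile spacers, 74 mm across and 60 mm high, origin under its centre; stays put
- mug: Blue mug, 76 mm across without the handle (towards its +y), 90 mm high, origin under its centre; stays put
- mallet: Rubber mallet lying on the counter, 290 mm long along its x (head 58 x 95 x 60 mm), origin on the counter under the head, handle towards its -x; stays put
- trowel: Notched trowel lying flat, plate 270 x 118 mm, wooden handle to 62 mm high, origin under its centre; stays put
- detergent: Blue detergent bottle, 90 mm across and 230 mm high, origin under its centre; stays put
Mind the look-alikes: they are no part of the job. Leave any pink look-alike of the tile alone.

How it is judged:
On the way:
1. The stop's clamp knob is loosened (below 0.85 rad) (value of joint knob below 0.85 rad), for 0.1 s.
At the end, for the whole second after the job is handed in: Knob tight (over 1.3 rad); tile at rest flat on the bed (0.03 rad), glaze up, long edge within 3 mm of the fence and square to it (0.02 rad), short piece's end within 3 mm of the stop's face, white line within 4 mm of the cutting line (value of joint knob above 1.3 rad and y of tile_mark in the frame of cutter between -0.004 and 0.004 m and y of tile_end in the frame of stop_face above -0.003 m and x of tile in the frame of cutter above -0.0355 m and angle between the x axis of tile and the y axis of cutter, either way round below 0.02 rad and angle between tile's own z axis and vertical below 0.03 rad and height (world z) of tile_mark below 0.044 m and linear speed of tile below 0.01 m/s); the robot touches nothing.
It fails at once if a sand-coloured tile is taken from its slot or shoved (moved over 20 mm) (distance of any of spare_a, spare_b from where it was at the start of the episode above 0.02 m).
It fails at once if another thing on the counter is shoved or knocked over (moved over 30 mm) (distance of any of spacer_tub, mug, mallet, trowel, detergent from where it was at the start of the episode above 0.03 m).
It also fails if it takes over 72 s, if anything falls off the work surface, if the arm or the gripper's body presses on something with over 40 N, if the wrist force passes 120 N, or if a joint passes its speed limit or range.

## Working session

There is one attempt and no reset: what is moved stays moved. The work goes in short steps, Python scripts to look and compute and a shell command to move; the robot and the scene stay as the last step left them, time stands still between calls to the robot, and variables do not carry over. Pictures are saved under pics/ and viewed, at most 12 in all, crops included, and the job is handed in when it is done.

```bash
ls; mkdir -p pics; python3 - <<'E'
from plant import *
import cv2,numpy as np
print(state()); print(grip_depth)
for n in ["scene","top"]:
    p,d=get_image(n); np.savez(f"pics/{n}0.npz",p=p,d=d); cv2.imwrite(f"pics/{n}0.png",p[:,:,::-1])
    c=camera_info(n); print(n,c)
E
```

```text
pics
{'time_s': 0.0, 'q': array([-1.38229075e+00,  1.81553062e-01,  1.60795487e+00, -1.24417657e-05,
        1.35378618e+00, -2.06313315e-01]), 'joint_vel': array([-0.0006845 , -0.00063127,  0.00038184, -0.00143706, -0.00099425,
       -0.00099956]), 'effort': array([ 2.06628156e-04, -4.33867192e+01, -3.41848505e+01,  7.01730978e-02,
        3.85380629e-02, -1.27254480e-04]), 'eef_pos': array([ 0.22107629, -0.53024803,  0.23782905]), 'orientation': array([ 9.80577334e-01,  1.96130999e-01,  1.50108676e-06, -8.50749436e-04]), 'force': array([ 0.10531797,  0.10508015, -0.43690826]), 'ft_torque': array([ 0.02429319, -0.0218319 ,  0.00886385]), 'grasp_force': 0.0, 'grip_width': 0.08780123975507256}
0.0187
scene {'mtx': array([[419.52147384,   0.        , 322.98255246],
       [  0.        , 419.52147384, 198.06389946],
       [  0.        ,   0.        ,   1.        ]]), 'D': array([-0.03803555,  0.        ,  0.        ,  0.        ,  0.        ]), 'rvec': array([ 2.04806478,  1.01172555, -0.47941915]), 'tvec': array([-0.28173805, -0.19569287,  1.80231471])}
top {'mtx': array([[489.64289489,   0.        , 314.84817349],
       [  0.        , 489.64289489, 205.25413382],
       [  0.        ,   0.        ,   1.        ]]), 'D': array([-0.07667789,  0.        ,  0.        ,  0.        ,  0.        ]), 'rvec': array([ 2.19054411, -2.15511593,  0.1198849 ]), 'tvec': array([-0.02998637,  0.53871522,  1.48058324])}
```

View pics/top0.png

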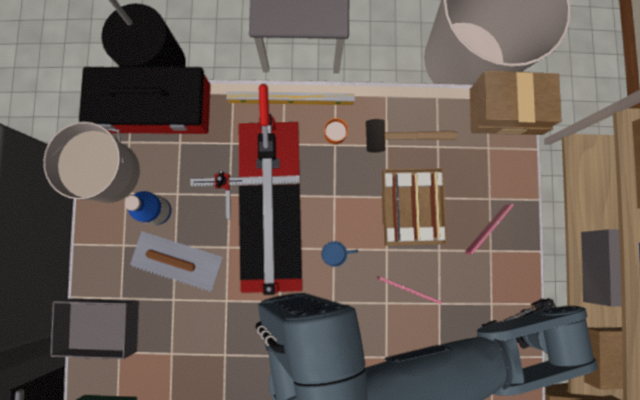

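View pics/scene0.png

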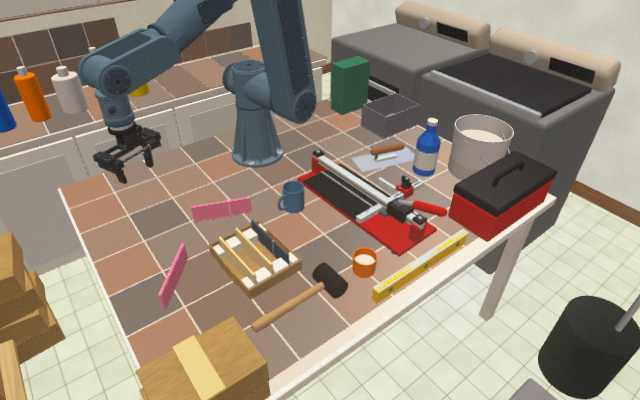

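Top view: the cutter spans about (240–300, 122–291), with the fence at row 180 and the stop knob near (221,180). The carton is at (414,206). It holds the dark tile at (396,207) and sand tiles at (417,207) and (434,207). The candidates for the marked tile are the slate one at (396,207) and the pink strips at (490,228) and (408,289). Only the slate one fits. I'll confirm with a crop and measure.

```bash
cat > h.py <<'E'
import numpy as np,cv2
from plant import *
def cam(n):
    c=camera_info(n); return c['mtx'],c['D'],cv2.Rodrigues(c['rvec'])[0],c['tvec']
def ray(n,uv,c=None):
    K,D,R,t=c or cam(n)
    p=cv2.undistortPoints(np.float64(uv).reshape(-1,1,2),K,D)[:,0]
    r=np.c_[p,np.ones(len(p))]@R; return -R.T@t, r
def atz(n,uv,z,c=None):
    o,r=ray(n,uv,c); return o+r*((z-o[2])/r[:,2])[:,None]
def cloud(n,d,c=None):
    h,w=d.shape; u=np.stack(np.meshgrid(np.arange(w),np.arange(h)),-1).reshape(-1,2)
    o,r=ray(n,u,c); return (o+r*d.reshape(-1,1)).reshape(h,w,3)
def proj(n,X,c=None):
    K,D,R,t=c or cam(n); return cv2.projectPoints(np.float64(X).reshape(-1,1,3),cv2.Rodrigues(R)[0],t,K,D)[0][:,0]
E
python3 - <<'E'
from h import *
z=np.load('pics/top0.npz');p,d=z['p'],z['d'];P=cloud('top',d)
def show(uv): print(uv,P[uv[1],uv[0]].round(4))
for uv in [(350,200),(268,220),(250,240),(285,240),(221,180),(396,207),(417,207),(434,207),(200,180)]:show(uv)
a=cv2.resize(p[160:255,375:455],None,fx=4.5,fy=4.5,interpolation=2); b=cv2.resize(p[160:255,185:270],None,fx=4.5,fy=4.5,interpolation=2)
cv2.imwrite('pics/crop.png',np.hstack([a,b])[:,:,::-1])
# carton tiles: points height 55..75mm
X=P[...,0];Y=P[...,1];Z=P[...,2]
reg=np.zeros(d.shape,bool);reg[160:255,380:450]=1
m=reg&(Z>.055)&(Z<.085)
n,l,s,c=cv2.connectedComponentsWithStats(m.astype(np.uint8))
for i in range(1,n):
    if s[i,4]>15:
        r=cv2.minAreaRect(P[l==i][:,:2].astype(np.float32)); print(s[i],r,Z[l==i].mean(),p[l==i].mean(0))
E
```

```text
(350, 200) [ 0.5615 -0.1324 -0.0094]
(268, 220) [0.4862 0.1157 0.0983]
(250, 240) [0.429  0.1755 0.0276]
(285, 240) [0.4304 0.0678 0.039 ]
(221, 180) [0.6013 0.2567 0.1041]
(396, 207) [ 0.5337 -0.2648  0.0691]
(417, 207) [ 0.5346 -0.3281  0.0707]
(434, 207) [ 0.5379 -0.3856  0.0474]
(200, 180) [0.6092 0.3324 0.0455]
[433 172   7  67 264] ((0.5428154468536377, -0.38814234733581543), (0.20012381672859192, 0.01192163024097681), 2.2951438426971436) 0.06640293666463311 [161.34469697 136.01136364 103.57954545]
[394 174   6  67 248] ((0.5343397855758667, -0.26804211735725403), (0.1994379609823227, 0.011326481588184834), 2.7096774578094482) 0.06671084749769429 [94.91129032 72.38709677 67.21370968]
[413 174   7  66 255] ((0.5372173190116882, -0.32779285311698914), (0.19725097715854645, 0.011919846758246422), 2.6892359256744385) 0.06665224155474635 [161.01568627 134.14117647 102.21568627]
```

View pics/crop.png

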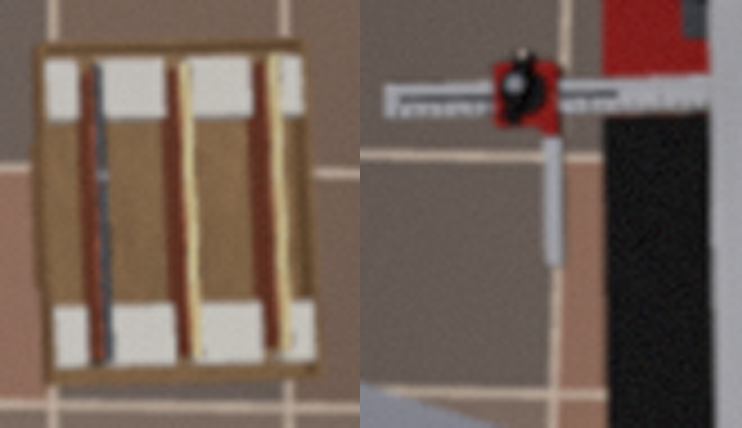

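The crop shows the slate tile at its left slot, glaze facing right (−y), with the white line up the tile (towards +x), so its short piece points +x. That makes it the marked tile. The wing on the knob isn't resolved yet. Next I'll fit the cutter frame from depth.

```bash
python3 - <<'E'
from h import *
z=np.load('pics/top0.npz');p,d=z['p'],z['d'];P=cloud('top',d);c=cam('top')
X,Y,Z=P[...,0],P[...,1],P[...,2]
print('counter z',np.median(Z[195:205,340:370]))
def comp(reg,lo,hi):
    m=np.zeros(d.shape,bool);m[reg[0]:reg[1],reg[2]:reg[3]]=1
    return m&(Z>lo)&(Z<hi)
def line(m,ax):
    q=P[m]; a,b=(0,1) if ax=='x' else (1,0)
    k=np.polyfit(q[:,a],q[:,b],1); 
    for _ in range(3):
        r=q[:,b]-np.polyval(k,q[:,a]); q=q[abs(r)<.02]; k=np.polyfit(q[:,a],q[:,b],1)
    return k,len(q),q[:,2].mean(),q.min(0).round(4),q.max(0).round(4)
print('rail',line(comp((185,280,258,282),.088,.108),'x'))
print('fence',line(comp((172,190,192,212),.036,.06),'y'), line(comp((172,190,233,258),.036,.06),'y'))
m=comp((165,200,205,240),.056,.125); 
q=P[m];print(len(q),q.mean(0),q.min(0),q.max(0))
m=comp((188,222,220,236),.025,.06);q=P[m];print('arm',len(q),q.mean(0),q.min(0),q.max(0))
# white-balanced colour edges of black rubber bed, red
g=p.astype(int); red=(g[...,0]>120)&(g[...,1]<60)
ys,xs=np.where(red[115:300,235:305]); print('red',xs.min()+235,xs.max()+235,ys.min()+115,ys.max()+115)
E
```

```text
counter z -0.00019989482322069207
rail (array([0.040631 , 0.0979802]), 865, np.float64(0.09724556442790872), array([0.3146, 0.0978, 0.0883]), array([0.5901, 0.1335, 0.1078]))
fence (array([-0.05897878,  0.62231742]), 147, np.float64(0.047881390428357706), array([0.5914, 0.297 , 0.0377]), array([0.6168, 0.3582, 0.0552])) (array([-0.03714739,  0.61579489]), 192, np.float64(0.047013066269265734), array([0.5911, 0.1567, 0.036 ]), array([0.6219, 0.2312, 0.0575]))
237 [0.6035535  0.25799155 0.07905965] [0.57802506 0.23907645 0.05613819] [0.62921149 0.28317187 0.11158708]
arm 144 [0.53960578 0.24309583 0.04874042] [0.49098285 0.23479611 0.03948103] [0.58571909 0.26775437 0.05991876]
red 239 301 115 292
```

```bash
python3 - <<'E'
from h import *
s=state();c=camera_info('wrist');R=cv2.Rodrigues(c['rvec'])[0]
from scipy.spatial.transform import Rotation as Ro
T=Ro.from_quat(s['orientation']);print(T.as_matrix().round(3))
cp=-R.T@c['tvec'];print('cam pos in tool',T.inv().apply(cp-s['eef_pos']),'\ncam axes in tool\n',(T.as_matrix().T@R.T).round(3),c['mtx'])
E
```

```text
[[ 0.923  0.385 -0.   ]
 [ 0.385 -0.923  0.002]
 [ 0.    -0.002 -1.   ]]
cam pos in tool [ 0.07060575  0.00050746 -0.14547294] 
cam axes in tool
 [[ 0.    -0.961 -0.276]
 [ 1.     0.     0.   ]
 [-0.    -0.276  0.961]] [[324.60902665   0.         326.14505526]
 [  0.         324.60902665 198.06369952]
 [  0.           0.           1.        ]]
```

```bash
R='' ; python3 -m jog '[[[300,-265,0,0,0,0,1],[300,-265,0,0,0,0,1],[300,-265,0,0,0,0,1],[300,-265,0,0,0,0,1],[300,-265,0,0,0,0,1],[300,-265,0,0,0,0,1],[300,-265,0,0,0,0,1],[300,-265,0,0,0,0,1],[300,-265,0,0,0,0,1],[300,-265,0,0,0,0,1]]]'
python3 -m jog '[[[300,-265,0,0,0,0,0.2],[300,-265,0,0,0,0,0.2],[300,-265,0,0,0,0,0.2],[300,-265,0,0,0,0,0.2],[300,-265,0,0,0,0,0.2],[300,-265,0,0,0,0,0.2],[300,-265,0,0,0,0,0.2],[300,-265,0,0,0,0,0.2],[300,-265,0,0,0,0,0.2],[300,-265,0,0,0,0,0.2]]]'
```

```text
time_s: 0.93
eef_pos: [0.3968, -0.1673, 0.2385]
orientation: [0.98, 0.197, 0.0, -0.001]
force: [0.3, -0.2, 0.9]
grip_width: 0.0883
grasp_force: 0.0
time_s: 1.77
eef_pos: [0.5717, 0.1929, 0.2381]
orientation: [0.98, 0.197, -0.0, -0.0]
force: [0.0, -0.2, 0.6]
grip_width: 0.0528
grasp_force: 0.0
```

```bash
python3 -m jog '[[[55,-48,38,0,0,0,0.2],[55,-48,38,0,0,0,0.2],[55,-48,38,0,0,0,0.2],[55,-48,38,0,0,0,0.2]]]'
python3 - <<'E'
from h import *
print(state()['eef_pos'],state()['q'])
c=cam('wrist');p,d=get_image('wrist'); np.savez('pics/w1.npz',p=p,d=d,K=c[0],D=c[1],R=c[2],t=c[3]); cv2.imwrite('pics/w1.png',p[:,:,::-1])
E
```

```text
time_s: 2.1
eef_pos: [0.602, 0.2559, 0.1971]
orientation: [0.98, 0.197, -0.003, 0.0]
force: [-0.3, 0.1, -0.3]
grip_width: 0.0529
grasp_force: 0.0
[0.60199198 0.25588653 0.19709038] [ 2.20910812e-01  3.92818459e-01  1.42700155e+00 -1.30534230e-04
  1.32776212e+00  1.39426503e+00]
```

View pics/w1.png

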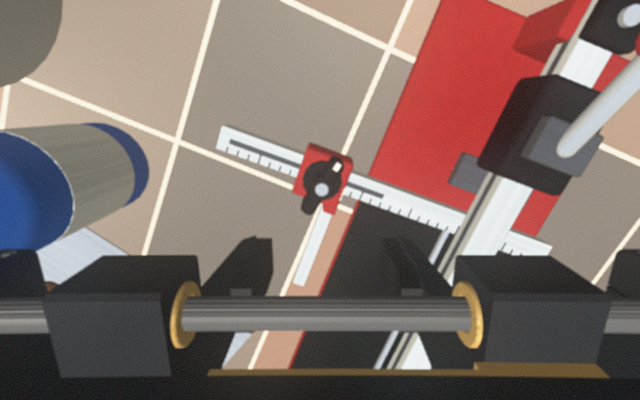

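The wrist view shows the black wing from about (307,208) to (338,165), with its screw at (321,189), on the red carrier. The bottle is far off at left. Now computing the knob pose.

```bash
python3 - <<'E'
from h import *
z=np.load('pics/w1.npz');p,d=z['p'],z['d'];c=(z['K'],z['D'],z['R'],z['t']);P=cloud('wrist',d,c)
reg=np.zeros(d.shape,bool);reg[140:230,285:360]=1
X,Y,Z=P[...,0],P[...,1],P[...,2]
m=reg&(Z>.092)&(Z<.112); q=P[m];r=cv2.minAreaRect(q[:,:2].astype(np.float32));print(len(q),q.mean(0),r,Z[m].max())
b=cv2.boxPoints(r);print(b)
u,s,v=np.linalg.svd(q[:,:2]-q[:,:2].mean(0),full_matrices=False);print('dir',v[0])
# fence & rail & carrier
gy=p.astype(int)
m=reg&(Z>.058)&(Z<.072);q=P[m];print('carrier',len(q),q.min(0),q.max(0),cv2.minAreaRect(q[:,:2].astype(np.float32)))
U,V=np.meshgrid(np.arange(640),np.arange(400))
f=(Z>.042)&(Z<.053)&(X>.57)&(X<.65)&(Y>.13)&(Y<.37)&(V<240);q=P[f]
k=np.polyfit(q[:,1],q[:,0],1)
for _ in range(4):
    rr=q[:,0]-np.polyval(k,q[:,1]);q=q[abs(rr)<.0125];k=np.polyfit(q[:,1],q[:,0],1)
rr=q[:,0]-np.polyval(k,q[:,1]);print('fence',k,len(q),np.percentile(rr,[1,99]),q[:,2].mean(), q[:,1].min(),q[:,1].max())
f=(Z>.09)&(Z<.104)&(abs(Y-.122)<.03)&(X<.66)&(V<250);q=P[f];k=np.polyfit(q[:,0],q[:,1],1)
for _ in range(4):
    rr=q[:,1]-np.polyval(k,q[:,0]);q=q[abs(rr)<.016];k=np.polyfit(q[:,0],q[:,1],1)
rr=q[:,1]-np.polyval(k,q[:,0]);print('rail',k,len(q),np.percentile(rr,[1,99]),q[:,2].mean(),q[:,0].min(),q[:,0].max())
f=(Z>.042)&(Z<.056)&(X>.50)&(X<.575)&(Y>.21)&(Y<.27)&(V<285);q=P[f];print('arm',len(q),cv2.minAreaRect(q[:,:2].astype(np.float32)),q[:,:2].mean(0))
E
```

```text
1050 [0.60955796 0.26181706 0.10019965] ((0.6083787679672241, 0.26169830560684204), (0.017166411504149437, 0.04894976317882538), 72.08262634277344) 0.10384843508425598
[[0.5824503  0.26106095]
 [0.62902606 0.2460018 ]
 [0.63430727 0.26233566]
 [0.5877315  0.27739483]]
dir [-0.98323428  0.18234681]
carrier 1153 [0.57985381 0.23848393 0.05809208] [0.63062583 0.28399706 0.0715869 ] ((0.6046466827392578, 0.26123490929603577), (0.05065818876028061, 0.04420720785856247), 2.287435531616211)
fence [-0.03993402  0.61907136] 4724 [-0.01133467  0.01046025] 0.04748224335861688 0.13007696429581808 0.3611478161225774
rail [-0.03113685  0.14469116] 2209 [-0.01487477  0.0113496 ] 0.09690334809329039 0.6020882152998277 0.6599680179531845
arm 890 ((0.5374379754066467, 0.2424832433462143), (0.0753081738948822, 0.01219991035759449), 2.2510039806365967) [0.53873706 0.24280601]
```

```bash
python3 -m jog '[[[8.4,-2.7,40,0,0,0.64,0.2],[8.4,-2.7,40,0,0,0.64,0.2],[8.4,-2.7,70,0,0,0.64,0.2],[8.4,-2.7,70,0,0,0.64,0.2],[8.4,-2.7,70,0,0,0.64,0.2],[8.4,-2.7,70,0,0,0.64,0.2],[8.4,-2.7,100,0,0,0.64,0.2],[8.4,-2.7,119,0,0,0.64,0.2],[8.4,-2.7,119,0,0,0.64,0.2]]]'
python3 -m jog '[[[0,0,0,0,0,0,-1],[0,0,0,0,0,0,-1],[0,0,0,0,0,0,-1],[0,0,0,0,0,0,-1],[0,0,0,0,0,0,-1],[0,0,0,0,0,0,-1]]]' 20
```

```text
time_s: 2.9
eef_pos: [0.608, 0.2588, 0.0791]
orientation: [0.993, -0.121, -0.002, 0.001]
force: [-1.5, -1.0, 0.0]
grip_width: 0.0527
grasp_force: 0.0
time_s: 3.4
eef_pos: [0.6112, 0.2617, 0.0831]
orientation: [0.992, -0.122, 0.001, -0.001]
force: [1.1, 2.5, 2.0]
grip_width: 0.0175
grasp_force: 20.0
```

```bash
python3 -m jog '[[[0,0,0,0,0,-0.12,-1],[0,0,0,0,0,-0.24,-1],[0,0,0,0,0,-0.36,-1],[0,0,0,0,0,-0.48,-1],[0,0,0,0,0,-0.6,-1],[0,0,0,0,0,-0.6,-1]]]' 20
python3 - <<'E'
from h import *
s=state();print(s['grip_width'],s['ft_torque'],s['force'],s['eef_pos'])
c=cam('wrist');p,d=get_image('wrist'); np.savez('pics/w2.npz',p=p,d=d,K=c[0],D=c[1],R=c[2],t=c[3]); cv2.imwrite('pics/w2.png',cv2.resize(p[130:330,200:450],None,fx=2.4,fy=2.4)[:,:,::-1])
E
```

```text
time_s: 3.9
eef_pos: [0.6111, 0.2631, 0.083]
orientation: [0.984, 0.18, 0.002, -0.002]
force: [1.4, 7.8, 0.7]
grip_width: 0.0177
grasp_force: 20.0
0.017723706239018203 [ 1.3139459  -0.20390292 -0.13339409] [1.40755001 7.75334238 0.71303172] [0.61108535 0.26310313 0.08302648]
```

View pics/w2.png

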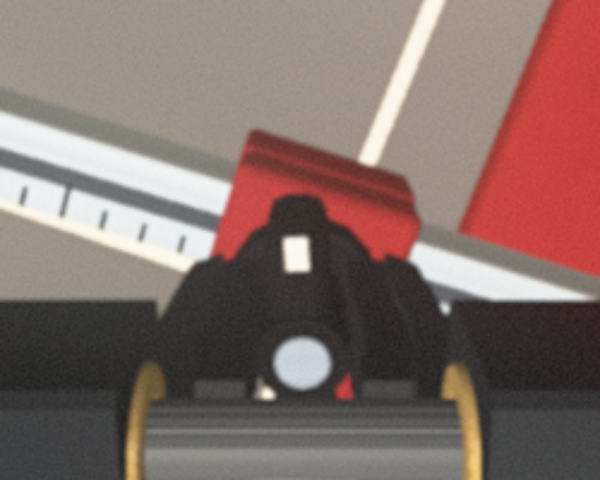

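```bash
python3 -m jog '[[[0,0,0,0,0,-0.12,-1],[0,0,0,0,0,-0.24,-1],[0,0,0,0,0,-0.36,-1],[0,0,0,0,0,-0.48,-1],[0,0,0,0,0,-0.6,-1],[0,0,0,0,0,-0.7,-1],[0,0,0,0,0,-0.7,-1],[0,0,0,0,0,-0.7,-1]]]'
python3 -c "
from h import *
s=state();print(s['grip_width'],s['ft_torque'],s['q'])"
```

```text
time_s: 4.62
eef_pos: [0.61, 0.2613, 0.0829]
orientation: [0.864, 0.504, 0.0, -0.0]
force: [-3.7, 1.3, 4.8]
grip_width: 0.0174
grasp_force: 20.0
0.01735258135836502 [ 0.25254999  0.49655436 -0.08474066] [2.25773236e-01 5.35162945e-01 1.47433295e+00 1.08391311e-03
 1.13183173e+00 7.40306447e-01]
```

```bash
python3 -m jog '[[[-8,5,0,0,0,0,-1],[-16,10,0,0,0,0,-1],[-24,15,0,0,0,0,-1],[-32.3,20,0,0,0,0,-1],[-32.3,20,0,0,0,0,-1],[-32.3,20,0,0,0,0,-1]]]'
python3 - <<'E'
from h import *
s=state();print(s['eef_pos'],s['orientation'],s['ft_torque'],s['force'])
c=cam('wrist');p,d=get_image('wrist'); np.savez('pics/w3.npz',p=p,d=d,K=c[0],D=c[1],R=c[2],t=c[3]); cv2.imwrite('pics/w3.png',p[:,:,::-1])
P,D=get_image('top'); np.savez('pics/top1.npz',p=P,d=D)
E
```

```text
time_s: 5.12
eef_pos: [0.6117, 0.2215, 0.0829]
orientation: [0.864, 0.503, -0.0, 0.0]
force: [-4.2, -2.2, 6.2]
grip_width: 0.017
grasp_force: 20.0
[0.61168829 0.2214645  0.08287086] [ 8.64221615e-01  5.03111146e-01 -2.83228395e-04  3.09551309e-04] [-0.36783066  0.51675723 -0.09802014] [-4.19556053 -2.19656038  6.19114194]
```

View pics/w3.png

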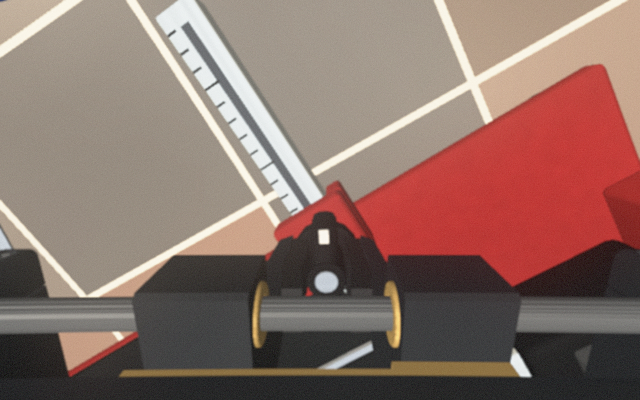

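The view shows the stop slid towards the rail, with the base's left edge (y=+95) running from about (355,205) to (600,65) and the fence end near (170,15). I'll use several references to pin down the cutting line.

```bash
python3 - <<'E'
from h import *
ey=np.array([-.04,1])/np.hypot(.04,1); ex=np.array([1,.04])/np.hypot(.04,1); O=np.array([.6032,.1225])
def load(n,cn):
    z=np.load(f'pics/{n}.npz');c=(z['K'],z['D'],z['R'],z['t']) if 'K' in z else cam(cn)
    return z['p'].astype(int),cloud(cn,z['d'],c)
def cc(P): q=P[...,:2]-O; return q@ex,q@ey
for n,cn in [('w3','wrist'),('w1','wrist'),('top0','top')]:
    p,P=load(n,cn);x,y=cc(P);Z=P[...,2]
    red=(p[...,0]>110)&(p[...,1]<80)&(p[...,2]<90)
    b=red&(Z<.04)&(abs(y)<.13)
    print(n,'redbase z',np.median(Z[b]))
    for lo,hi in [(.05,.075),(.075,.1),(.1,.125),(.125,.15),(.15,.175)]:
        s=b&(x>lo)&(x<hi)
        if s.sum()>40: print('  x',lo,'y min/max',np.percentile(y[s],[0.5,1,99,99.5]).round(4))
    f=(Z>.043)&(Z<.053)&(x>.002)&(x<.020)&(y>.2)&(y<.27); 
    if f.sum()>30: print('  fence end',np.percentile(y[f],[97,99,99.8]).round(4),'x mid',np.median(x[f]),f.sum())
    f=(Z>.043)&(Z<.053)&(x>-.04)&(x<.06)&(y>.17)&(y<.23); print('  fence x',np.percentile(x[f],[1,50,99]).round(4))
    for lo,hi in [(-.28,-.2),(-.2,-.12),(-.12,-.05),(-.05,.05)]:
        f=(Z>.092)&(Z<.103)&(x>lo)&(x<hi)&(abs(y)<.03)
        if f.sum()>50: print('  rail',lo,np.percentile(y[f],[2,50,98]).round(4),Z[f].mean().round(4))
# top: pixel edges of bed in rgb at row 240, subpixel
p,P=load('top0','top')
for r in (215,235,255):
    g=cv2.GaussianBlur(p[r-3:r+4].astype(np.float32).sum(2),(1,7),0).mean(0)[225:320]
    dg=np.gradient(g); i=[225+int(np.argmin(dg[:25])),225+60+int(np.argmax(dg[60:]))]
    print(r,i,np.round(g[8:24]),np.round(g[68:84]))
E
```

```text
w3 redbase z 0.023530388418193243
  x 0.05 y min/max [0.029  0.03   0.093  0.0931]
  x 0.075 y min/max [-0.0128 -0.0107  0.0935  0.0936]
  x 0.1 y min/max [-0.015  -0.0144  0.0935  0.0937]
  x 0.125 y min/max [-0.015  -0.0143  0.0934  0.0935]
  x 0.15 y min/max [-0.0187 -0.0173  0.0935  0.0936]
  fence end [0.2363 0.2372 0.2377] x mid 0.011074270120684477 2904
  fence x [-0.0004  0.0109  0.0212]
w1 redbase z 0.02348829544675307
  x 0.05 y min/max [-0.0928 -0.0922  0.0927  0.093 ]
  x 0.075 y min/max [0.0007 0.0011 0.0929 0.0931]
  x 0.1 y min/max [0.0008 0.0013 0.0931 0.0933]
  x 0.125 y min/max [0.001  0.0014 0.0929 0.0933]
  x 0.15 y min/max [-0.0735 -0.0713  0.093   0.0933]
  fence end [0.237  0.2379 0.2381] x mid 0.01120730169331877 853
  fence x [-0.0004  0.0111  0.0217]
  rail -0.2 [-0.0007  0.0099  0.0113] 0.0958
  rail -0.12 [-0.0106  0.005   0.0113] 0.0969
  rail -0.05 [-0.0136  0.0017  0.0116] 0.0971
top0 redbase z 0.023273190367874008
  x 0.05 y min/max [-0.0918 -0.0917  0.0989  0.0992]
  x 0.075 y min/max [-0.0924 -0.0922  0.0981  0.0988]
  x 0.1 y min/max [-0.0928 -0.092
[... 251 characters left out ...]
.      0.0119] 0.0979
  rail -0.2 [-0.0125  0.0009  0.0133] 0.097
  rail -0.12 [-0.0116  0.0005  0.0126] 0.0972
  rail -0.05 [-0.0122 -0.0001  0.0138] 0.0974
215 [239, 300] [333. 330. 330. 333. 325. 272. 176.  84.  61.  64.  62.  66.  67.  65.
  54.  62.] [ 66.  69.  60.  63.  65.  64.  93. 189. 291. 335. 341. 339. 339. 339.
 341. 339.]
235 [239, 300] [333. 333. 331. 334. 330. 297. 210. 105.  60.  58.  66.  65.  65.  61.
  63.  62.] [ 67.  60.  64.  59.  64.  61.  67. 148. 274. 333. 339. 338. 339. 341.
 338. 340.]
255 [240, 301] [335. 334. 335. 335. 336. 326. 257. 129.  60.  66.  65.  67.  63.  64.
  66.  63.] [ 61.  72.  62.  61.  62.  55.  63.  90. 186. 291. 334. 343. 337. 338.
 339. 339.]
```

```bash
python3 -m jog '[[[-1.7,1,0,0,0,0,-1],[-1.7,1,0,0,0,0,-1],[-1.7,1,0,0,0,0.12,-1],[-1.7,1,0,0,0,0.24,-1],[-1.7,1,0,0,0,0.36,-1],[-1.7,1,0,0,0,0.48,-1],[-1.7,1,0,0,0,0.6,-1],[-1.7,1,0,0,0,0.72,-1],[-1.7,1,0,0,0,0.72,-1]]]'
python3 -m jog '[[[0,0,0,0,0,0.12,-1],[0,0,0,0,0,0.24,-1],[0,0,0,0,0,0.36,-1],[0,0,0,0,0,0.48,-1],[0,0,0,0,0,0.54,-1],[0,0,0,0,0,0.54,-1],[0,0,0,0,0,0.54,-0.2],[0,0,0,0,0,0.54,-0.2],[0,0,-60,0,0,0.54,-0.2],[0,0,-110,0,0,0.54,-0.2]]]'
python3 -m jog '[[[-25,0,-30,0,0,0,0],[-25,0,-30,0,0,0,0]]]'
python3 - <<'E'
from h import *
c=cam('wrist');p,d=get_image('wrist'); np.savez('pics/w4.npz',p=p,d=d,K=c[0],D=c[1],R=c[2],t=c[3]); cv2.imwrite('pics/w4.png',p[:,:,::-1])
ey=np.array([-.04,1])/np.hypot(.04,1); ex=np.array([1,.04])/np.hypot(.04,1); O=np.array([.6032,.1220])
P=cloud('wrist',d,c);q=P[...,:2]-O;x=q@ex;y=q@ey;Z=P[...,2]
f=(Z>.045)&(Z<.053)&(x>-.1)&(x<-.02)&(y>.05)&(y<.13);print('arm',f.sum(),np.percentile(y[f],[1,5,50,95,99]).round(4),np.percentile(x[f],[1,99]).round(4),np.median(Z[f]))
r=cv2.minAreaRect(np.c_[x[f],y[f]].astype(np.float32));print(r)
f=(Z>.094)&(Z<.106)&(abs(x-.011)<.035)&(y>.06)&(y<.15);a=np.c_[x[f],y[f]];u,s,v=np.linalg.svd(a-a.mean(0),full_matrices=False);print('knob',a.mean(0),v[0],np.pi/2-np.arctan2(v[0][1],v[0][0]))
f=(Z>.092)&(Z<.103)&(abs(y)<.03)
for lo in (-.2,-.15,-.1,-.05,0):
    g=f&(x>lo)&(x<lo+.05)
    if g.sum()>50:print('rail',lo,np.percentile(y[g],[2,50,98]).round(4),np.median(Z[g]))
f=(Z>.043)&(Z<.053)&(x>.002)&(x<.02)&(y<0);print('fence right end',np.percentile(y[f],[.5,2,5]),f.sum())
E
```

```text
time_s: 5.97
eef_pos: [0.613, 0.2191, 0.083]
orientation: [0.986, 0.164, 0.001, 0.001]
force: [1.2, -4.4, 4.6]
grip_width: 0.0175
grasp_force: 20.0
time_s: 6.8
eef_pos: [0.6087, 0.2203, 0.162]
orientation: [0.995, -0.102, -0.004, 0.001]
force: [1.5, 0.5, 0.3]
grip_width: 0.0352
grasp_force: 0.0
time_s: 6.97
eef_pos: [0.5885, 0.2278, 0.2029]
orientation: [0.995, -0.101, 0.005, -0.002]
force: [1.1, 0.8, 0.6]
grip_width: 0.0434
grasp_force: 0.0
arm 756 [0.0727 0.0733 0.0793 0.084  0.0844] [-0.096  -0.0228] 0.04903487750191948
((-0.0602085255086422, 0.07848137617111206), (0.07907817512750626, 0.011983121745288372), 0.1186528429389)
knob [0.01145686 0.0945005 ] [-0.98550375  0.16965367] -1.40031809212981
rail -0.1 [-0.0136 -0.0011  0.0115] 0.09744606094451708
rail -0.05 [-0.013  -0.0003  0.0115] 0.09741938146570608
rail 0 [-0.0132 -0.0003  0.0117] 0.09737898019132765
fence right end [-0.09567888 -0.09468857 -0.09290696] 1475
```

View pics/w4.png

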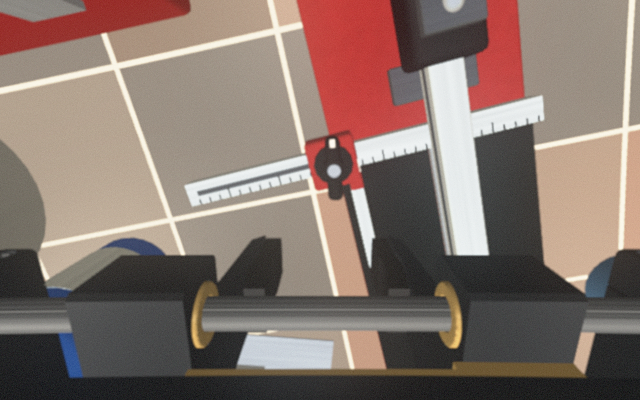

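The view shows the wing at about 1.74 rad, so tight, with the stop near 73 mm. I'll check the offset more precisely using both fence ends and both base edges in this one picture.

```bash
python3 - <<'E'
from h import *
ey=np.array([-.04,1])/np.hypot(.04,1); ex=np.array([1,.04])/np.hypot(.04,1); O=np.array([.6032,.1220])
z=np.load('pics/w4.npz');p=z['p'].astype(np.float32).sum(2);c=(z['K'],z['D'],z['R'],z['t'])
def prof(x0,y,zz,n=9,w=.004):
    # mean image intensity at cutter (x0±w,y) height zz
    out=0
    for xx in np.linspace(x0-w,x0+w,n):
        W=O+xx*ex+y[:,None]*ey; uv=proj('wrist',np.c_[W,np.full(len(y),zz)],c).astype(np.float32)
        out=out+cv2.remap(p,uv[:,0:1],uv[:,1:2],cv2.INTER_LINEAR)[:,0]
    return out/n
def edge(x0,ylo,yhi,zz,w=.004):
    y=np.arange(ylo,yhi,.0002);f=cv2.GaussianBlur(prof(x0,y,zz,w=w)[:,None],(1,0),sigmaX=.1,sigmaY=4)[:,0] if 0 else np.convolve(prof(x0,y,zz,w=w),np.ones(5)/5,'same')
    g=np.abs(np.gradient(f))[6:-6];i=np.argmax(g)+6;return round(y[i]*1000,1),round(g.max(),1)
print('fence ends',edge(.015,.225,.252,.048),edge(.015,-.107,-.083,.048))
print('bed left/right',edge(-.03,.085,.105,.032),edge(-.03,-.107,-.083,.032),edge(-.02,-.107,-.083,.032))
for x0 in(-.05,-.06,-.07): print('arm',edge(x0,.066,.079,.050),edge(x0,.079,.092,.050))
for x0 in(-.02,-.04,.04): print('rail',edge(x0,-.02,-.006,.098),edge(x0,.006,.02,.098))
E
```

```text
fence ends (np.float64(238.0), np.float64(23.5)) (np.float64(-95.8), np.float64(29.4))
bed left/right (np.float64(86.2), np.float64(23.9)) (np.float64(-95.2), np.float64(32.4)) (np.float64(-95.0), np.float64(20.0))
arm (np.float64(72.6), np.float64(43.5)) (np.float64(85.2), np.float64(42.7))
arm (np.float64(72.6), np.float64(43.4)) (np.float64(85.2), np.float64(42.7))
arm (np.float64(72.6), np.float64(40.5)) (np.float64(85.2), np.float64(41.7))
rail (np.float64(-13.6), np.float64(47.7)) (np.float64(16.8), np.float64(29.2))
rail (np.float64(-13.8), np.float64(47.4)) (np.float64(16.8), np.float64(29.8))
rail (np.float64(-13.4), np.float64(35.6)) (np.float64(15.0), np.float64(26.8))
```

The stop is at about 73.6 mm, which puts the white line around −1.4 mm, within tolerance, and the knob is tight. Next I'll move over the carton and measure the tile from there.

```bash
python3 -m jog '[[[36,390,0,0,0,-0.246,0],[36,390,0,0,0,-0.246,0],[36,390,0,0,0,-0.246,0],[36,390,0,0,0,-0.246,0],[36,390,0,0,0,-0.246,0],[36,390,0,0,0,-0.246,0],[36,390,0,0,0,-0.246,0],[36,390,0,0,0,-0.246,0],[36,390,0,0,0,-0.246,0],[36,390,0,0,0,-0.246,0]]]'
python3 -m jog '[[[-12,107,0,0,0,0,0],[-12,107,0,0,0,0,0],[-12,107,0,0,0,0,0],[-12,107,0,0,0,0,0],[-12,107,0,0,0,0,0]]]'
cat > tile.py <<'E'
from h import *
import sys
from scipy.spatial.transform import Rotation as Ro
def flat(n,lo,hi,box,save=None,colour=None):
    c=cam(n);s=state();p,d=get_image(n)
    if save: np.savez(f'pics/{save}.npz',p=p,d=d,K=c[0],D=c[1],R=c[2],t=c[3]); cv2.imwrite(f'pics/{save}.png',p[:,:,::-1])
    P=cloud(n,d,c);m=(P[...,2]>lo)&(P[...,2]<hi)&(P[...,0]>box[0])&(P[...,0]<box[1])&(P[...,1]>box[2])&(P[...,1]<box[3])
    if colour is not None: m&=colour(p.astype(int))
    return s,p,P,m
E
python3 - <<'E'
from tile import *
s,p,P,m=flat('wrist',.064,.078,(.41,.66,-.31,-.22),'w5')
q=P[m];print(s['eef_pos'],s['orientation'],len(q),q.mean(0),cv2.minAreaRect(q[:,:2].astype(np.float32)))
E
```

```text
time_s: 7.85
eef_pos: [0.5416, -0.1674, 0.1934]
orientation: [1.0, 0.02, -0.001, -0.0]
force: [-0.8, -0.1, -0.2]
grip_width: 0.0438
grasp_force: 0.0
time_s: 8.27
eef_pos: [0.5344, -0.2717, 0.1931]
orientation: [1.0, 0.019, -0.001, -0.001]
force: [-0.4, 0.9, 0.1]
grip_width: 0.0442
grasp_force: 0.0
[ 0.53442547 -0.27168505  0.19306124] [ 0.99981079  0.01938757 -0.00104386 -0.00119203] 2341 [ 0.54540151 -0.2704697   0.06803289] ((0.5356294512748718, -0.27091339230537415), (0.1992795616388321, 0.00853890273720026), 1.9587039947509766)
```

```bash
python3 -m jog '[[[1,-1,40,0,0,0,0],[1,-1,80,0,0,0,0],[1,-1,115,0,0,0,0],[1,-1,140,0,0,0,0],[1,-1,148,0,0,0,0],[1,-1,148,0,0,0,0],[1,-1,148,0,0,0,-1],[1,-1,148,0,0,0,-1],[1,-1,148,0,0,0,-1],[1,-1,148,0,0,0,-1]]]' 50
python3 -m jog '[[[0,0,0,0,0,0,-1],[0,0,0,0,0,0,-1],[0,0,-15,0,0,0,-1],[0,0,-40,0,0,0,-1],[0,0,-80,0,0,0,-1],[0,0,-120,0,0,0,-1],[0,0,-160,0,0,0,-1],[0,0,-180,0,0,0,-1],[0,0,-180,0,0,0,-1]]]'
```

```text
time_s: 9.15
eef_pos: [0.5375, -0.2706, 0.049]
orientation: [1.0, 0.02, 0.001, 0.001]
force: [0.3, 1.4, 1.1]
grip_width: 0.0196
grasp_force: 0.0
time_s: 9.9
eef_pos: [0.5387, -0.2718, 0.2334]
orientation: [1.0, 0.02, 0.004, 0.003]
force: [1.4, -0.3, -2.5]
grip_width: 0.0081
grasp_force: 50.0
```

```bash
python3 -m jog '[[[32,-40,0,0,0,0,-1],[32,-80,0,-0.12,0,0,-1],[32,-120,0,-0.24,0,0,-1],[32,-141,0,-0.36,0,0,-1],[32,-141,0,-0.48,0,0,-1],[32,-141,0,-0.6,0,0,-1],[32,-141,0,-0.7,0,0,-1],[32,-141,0,-0.7,0,0,-1]]]'
python3 - <<'E'
from tile import *
s=state();print(s['q'],Ro.from_quat(s['orientation']).as_matrix().round(3))
z=np.load('pics/top0.npz');P=cloud('top',z['d'])
for uv in [(334,253),(335,131)]: print(P[uv[1]-8:uv[1]+9,uv[0]-8:uv[0]+9].reshape(-1,3).mean(0))
E
```

```text
time_s: 10.57
eef_pos: [0.56, -0.1245, 0.2216]
orientation: [0.939, 0.023, 0.004, 0.343]
force: [0.0, 0.7, -4.3]
grip_width: 0.0082
grasp_force: 49.9
[-0.07568772  0.24187575  1.7290143  -0.75850034  1.19871801  1.744112  ] [[ 0.999  0.041  0.023]
 [ 0.046 -0.763 -0.644]
 [-0.009  0.645 -0.764]]
[ 0.39366021 -0.08268914  0.01148457]
[ 0.77110543 -0.08014977  0.03979329]
```

```bash
python3 -m jog '[[[0,-25,30,0,0,0,-1],[1,-50,60,0,0,0,-1],[1,-75,90,0,0,0,-1],[1,-97,115,0,0,0,-1],[2,-108,128,0,0,0,-1],[2,-114,135,0,0,0,-1],[2,-117,138.5,0,0,0,-1],[2,-117,138.5,0,0,0,-1]]]'
python3 - <<'E'
from tile import *
s,p,P,m=flat('wrist',.0,.2,(.4,.8,-.3,.1),'w6');print(s['force'],s['eef_pos'])
E
```

```text
time_s: 11.23
eef_pos: [0.5641, -0.128, 0.0449]
orientation: [0.939, 0.019, 0.006, 0.342]
force: [0.8, 0.9, -2.7]
grip_width: 0.0083
grasp_force: 49.9
[ 0.83810425  0.87706714 -2.72744686] [ 0.56405297 -0.12799228  0.0449273 ]
```

```bash
python3 -m jog '[[[0,-2,2,0,0,0,-1],[0,-3.2,3.8,0,0,0,-1],[0,-3.2,3.8,0,0,0,-1]]]'
```

```text
time_s: 11.53
eef_pos: [0.5651, -0.1274, 0.0416]
orientation: [0.939, 0.019, 0.008, 0.343]
force: [-0.2, -0.6, -2.8]
grip_width: 0.0085
grasp_force: 49.9
```

```bash
python3 -m jog '[[[0,-1.3,1.5,0,0,0,-1],[0,-2.6,3,0,0,0,-1],[0,-2.6,3,0,0,0,-1]]]'; python3 -m jog '[[[0,-1.3,1.5,0,0,0,-1],[0,-1.3,1.5,0,0,0,-1]]]'
```

```text
time_s: 11.78
eef_pos: [0.5647, -0.1273, 0.0368]
orientation: [0.939, 0.019, 0.007, 0.343]
force: [-0.1, -0.2, -2.3]
grip_width: 0.0082
grasp_force: 50.0
time_s: 11.95
eef_pos: [0.565, -0.1275, 0.0364]
orientation: [0.939, 0.019, 0.007, 0.344]
force: [-1.9, 3.2, 7.3]
grip_width: 0.0087
grasp_force: 50.0
```

```bash
python3 -m jog '[[[0,0,0,0,0,0,-0.6],[0,0,0,0,0,0,-0.5],[0,0,-6,0,0,0,-0.5],[0,0,-12,0,0,0,-0.5],[0,0,-18,0,0,0,-0.5],[0,0,-24,0,0,0,-0.5],[0,0,-30,0,0,0,-0.5],[0,0,-36,0,0,0,-0.5],[0,0,-50,0,0,0,-0.5],[0,0,-80,0,0,0,-0.5]]]'
python3 -m jog '[[[0,0,-40,0.12,0,0,0.5],[0,0,-80,0.24,0,0,1],[0,0,-80,0.36,0,0,1],[0,0,-80,0.48,0,0,1],[0,0,-80,0.6,0,0,1],[0,0,-80,0.7,0,0,1],[0,0,-80,0.7,0,0,1]]]'
python3 - <<'E'
from tile import *
s,p,P,m=flat('top',.004,.02,(.42,.7,-.22,.01),'t2');print(s['eef_pos'])
s,p,P,m=flat('wrist',.005,.014,(.42,.7,-.22,.01),'w7');q=P[m]
print(s['eef_pos'],s['orientation'],len(q),q.mean(0),cv2.minAreaRect(q[:,:2].astype(np.float32)))
E
```

```text
time_s: 12.78
eef_pos: [0.5604, -0.0763, 0.0948]
orientation: [0.939, 0.019, 0.004, 0.343]
force: [0.2, 0.3, -0.2]
grip_width: 0.0222
grasp_force: 0.0
time_s: 13.37
eef_pos: [0.5612, -0.0265, 0.1591]
orientation: [1.0, 0.019, 0.001, -0.002]
force: [-0.6, -0.6, -0.5]
grip_width: 0.0666
grasp_force: 0.0
[ 0.5612402  -0.02651203  0.15913586]
[ 0.56061265 -0.0260349   0.15833292] [9.99823702e-01 1.87581853e-02 6.13719148e-04 5.64848136e-04] 12754 [ 0.58578446 -0.11854238  0.00848675] ((0.562867283821106, -0.12045864760875702), (0.19961045682430267, 0.06554019451141357), 2.2275259494781494)
```

View pics/w7.png

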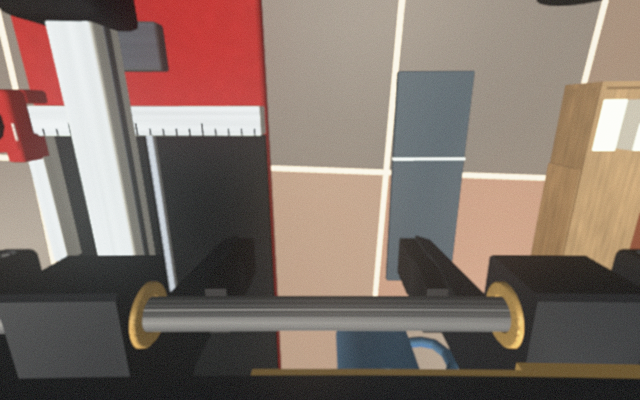

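The tile lies flat, glaze up, at (390–473, 70–280), with the white line at (428,158) towards +x. The steel strip shows at about (158,150). I'll measure that strip, then regrip the tile across its width near the long end, keeping clear of the mug.

```bash
python3 - <<'E'
from h import *
ey=np.array([-.04,1])/np.hypot(.04,1); ex=np.array([1,.04])/np.hypot(.04,1); O=np.array([.6032,.1220])
z=np.load('pics/w7.npz');c=(z['K'],z['D'],z['R'],z['t']);p=z['p'].sum(2).astype(float)
for v in (150,165,180,195,210):
    r=p[v,140:185];w=np.clip(r-r.min()-0.4*(r.max()-r.min()),0,None)
    i=np.where(w>0)[0]+140
    W=atz('wrist',[(i.min()-.5,v),(i.max()+.5,v)],.032,c)[:,:2]-O
    print(v,i.min(),i.max(),'y',(W@ey*1000).round(1),'x',(W@ex*1000).round(0))
E
python3 -m jog '[[[-40,30,0,0,0,0,1],[-66.2,60,0,0,0,0,1],[-66.2,94.6,40,0,0,0,1],[-66.2,94.6,80,0,0,0,1],[-66.2,94.6,115,0,0,0,1],[-66.2,94.6,140,0,0,0,1],[-66.2,94.6,147,0,0,0,1],[-66.2,94.6,147,0,0,0,1],[-66.2,94.6,147,0,0,0,1]]]'
```

```text
150 148 155 y [ 1.  -5.5] x [-14. -14.]
165 150 157 y [ 1.3 -5.3] x [-26. -26.]
180 140 160 y [11.7 -5.9] x [-39. -39.]
195 141 162 y [13.  -5.8] x [-52. -52.]
210 143 164 y [13.4 -5.6] x [-66. -66.]
time_s: 14.22
eef_pos: [0.4987, -0.1207, 0.011]
orientation: [1.0, 0.021, -0.0, 0.0]
force: [-0.2, -0.5, -1.0]
grip_width: 0.088
grasp_force: 0.0
```

```bash
python3 -m jog '[[[0,0,5,0,0,0,1],[0,0,7.5,0,0,0,1],[0,0,7.5,0,0,0,-1],[0,0,7.5,0,0,0,-1],[0,0,7.5,0,0,0,-1],[0,0,7.5,0,0,0,-1],[0,0,7.5,0,0,0,-1]]]' 50
python3 -m jog '[[[0,0,-10,0,0,0,-1],[0,0,-40,0,0,0,-1],[0,0,-80,0,0,0,-1],[0,0,-120,0,0,0,-1],[0,0,-150,0,0,0,-1],[0,0,-150,0,0,0,-1]]]'
python3 -c "
from h import *
s=state();print(s['ft_torque'],s['q'])"
```

```text
time_s: 14.8
eef_pos: [0.4984, -0.1218, 0.0032]
orientation: [1.0, 0.02, 0.0, 0.0]
force: [-1.5, -0.1, 4.5]
grip_width: 0.064
grasp_force: 50.0
time_s: 15.3
eef_pos: [0.5017, -0.1233, 0.16]
orientation: [1.0, 0.021, 0.005, 0.003]
force: [1.2, -0.6, -1.9]
grip_width: 0.0639
grasp_force: 50.0
[-0.06381793  0.04706363 -0.06085989] [-4.71007455e-01  1.30662047e-01  1.83398548e+00  7.49162481e-06
  1.16534580e+00  1.05874610e+00]
```

```bash
python3 -m jog '[[[10,-10,0,0,0,-0.12,-1],[20,-20,0,0,0,-0.24,-1],[30,-30,0,0,0,-0.36,-1],[40,-40,0,0,0,-0.48,-1],[54,-50,0,0,0,-0.6,-1],[54,-50,0,0,0,-0.72,-1],[54,-50,0,0,0,-0.84,-1],[54,-50,0,0,0,-0.84,-1]]]'
python3 -m jog '[[[0,0,0,0,0,-0.12,-1],[0,0,0,0,0,-0.24,-1],[0,0,0,0,0,-0.36,-1],[0,0,0,0,0,-0.48,-1],[0,0,0,0,0,-0.6,-1],[0,0,0,0,0,-0.732,-1],[0,0,0,0,0,-0.732,-1],[0,0,0,0,0,-0.732,-1]]]'
python3 - <<'E'
from tile import *
s,p,P,m=flat('wrist',.12,.2,(.4,.75,-.2,.2),'w8',lambda a:(abs(a[...,0]-a[...,2])<60)&(a.sum(2)<420));q=P[m]
print(s['force'],s['ft_torque'],np.degrees(Ro.from_quat(s['orientation']).as_euler('zyx')),s['eef_pos'])
q=q[(q[:,1]>0)];A=np.c_[q[:,:2],np.ones(len(q))];k=np.linalg.lstsq(A,q[:,2],rcond=None)[0]
for _ in range(4):
    r=q[:,2]-np.c_[q[:,:2],np.ones(len(q))]@k;q=q[abs(r)<.003];k=np.linalg.lstsq(np.c_[q[:,:2],np.ones(len(q))],q[:,2],rcond=None)[0]
print(len(q),q.min(0),q.max(0),'slopes',k)
E
```

```text
time_s: 15.97
eef_pos: [0.5489, -0.0688, 0.1513]
orientation: [0.904, 0.429, -0.001, -0.001]
force: [-1.6, -0.4, -3.3]
grip_width: 0.0641
grasp_force: 50.0
time_s: 16.63
eef_pos: [0.5494, -0.0694, 0.1521]
orientation: [0.694, 0.72, -0.0, -0.0]
force: [0.2, -0.2, -3.0]
grip_width: 0.0641
grasp_force: 50.0
[ 0.17982459 -0.1523823  -3.03851053] [-0.18700606 -0.09891539 -0.02262617] [-9.20662517e+01 -5.53360808e-02 -1.79984090e+02] [ 0.54942681 -0.06941188  0.15213137]
15658 [5.13258684e-01 7.65123165e-07 1.51005800e-01] [0.57937163 0.04114906 0.15719905] slopes [-0.00089612 -0.03320214  0.15555118]
```

```bash
python3 -m jog '[[[0,0,40,0,0,0,-1],[0,0,75,0,0,0,-1],[0,0,95,0,0,0,-1],[0,0,102,0,0,0,-1],[0,0,102,0,0,0,-1],[30,0,102,0,0,0,-1],[60,0,102,0,0,0,-1],[82,0,102,0,0,0,-1],[90,0,102,0,0,0,-1],[90,0,102,0,0,0,-1]]]'
```

```text
time_s: 17.52
eef_pos: [0.5473, 0.022, 0.0525]
orientation: [0.692, 0.722, 0.001, 0.001]
force: [0.0, -0.1, -3.1]
grip_width: 0.064
grasp_force: 50.0
```

```bash
python3 -m jog '[[[0,0,4,0,0,0,-1],[0,0,8,0,0,0,-1],[0,0,11,0,0,0,-1],[0,0,11,0,0,0,-1]]]'
```

```text
time_s: 17.85
eef_pos: [0.5458, 0.0195, 0.0389]
orientation: [0.693, 0.721, -0.0, -0.0]
force: [0.0, 0.6, -3.1]
grip_width: 0.0641
grasp_force: 50.0
```

```bash
python3 -m jog '[[[0,0,1.5,0,0,0,-1],[0,0,3,0,0,0,-1],[0,0,3,0,0,0,-1],[0,0,3,0,0,0,-0.1],[0,0,3,0,0,0,0.65],[0,0,3,0,0,0,0.65],[0,0,3,0,0,0,0.65],[0,0,-30,0,0,0,0.65],[-20,0,-60,0,0,0,0.65],[-40,0,-100,0,0,0,0.65]]]'
cat > meas.py <<'E'
from tile import *
ey=np.array([-.04,1])/np.hypot(.04,1); ex=np.array([1,.04])/np.hypot(.04,1); O=np.array([.6032,.1210])
def meas(save):
    c=cam('wrist');s=state();p,d=get_image('wrist');np.savez(f'pics/{save}.npz',p=p,d=d,K=c[0],D=c[1],R=c[2],t=c[3]); cv2.imwrite(f'pics/{save}.png',p[:,:,::-1])
    P=cloud('wrist',d,c);q=P[...,:2]-O;x=q@ex;y=q@ey;Z=P[...,2];a=p.astype(int)
    e=s['eef_pos'][:2]-O;print('tcp cutter',e@ex*1e3,e@ey*1e3,s['eef_pos'][2]*1e3,'tool angle',np.degrees(2*np.arctan2(s['orientation'][1],s['orientation'][0])))
    m=(Z>.036)&(Z<.0455)&(x<.0)&(x>-.13)&(y<.078)&(y>-.15)&(a.sum(2)>120)
    f=m&(y<-.02); r=np.c_[x[f],y[f]]*1e3
    print('tile right part n',f.sum(),'x',np.percentile(r[:,0],[1,99]).round(1),'y',np.percentile(r[:,1],[1,99]).round(1),'z',np.median(Z[f]))
    for lo in (-.12,-.1,-.08,-.06,-.04,.02,.04):
        g=m&(y>lo)&(y<lo+.02)
        if g.sum()>30: print('  y',lo,'x',np.percentile(x[g]*1e3,[1,99]).round(1),'z',(np.median(Z[g])*1e3).round(1),g.sum())
    g=m&(x<-.03)&(x>-.06)&(y>0); 
    if g.sum()>20: print('left max y',np.percentile(y[g]*1e3,[50,98,99.5]).round(1))
    g=(Z>.046)&(Z<.054)&(x>-.1)&(x<-.02)&(y>.06)&(y<.1)
    if g.sum()>20: print('arm',np.percentile(y[g]*1e3,[1,50,99]).round(1))
E
python3 -c "
from meas import *
meas('w9')"
```

```text
time_s: 18.68
eef_pos: [0.5464, -0.0175, 0.1367]
orientation: [0.691, 0.722, -0.001, -0.002]
force: [0.7, -0.3, -0.5]
grip_width: 0.0724
grasp_force: 0.0
tcp cutter -62.296144497213206 -136.10008933209542 136.6519657065213 tool angle 92.52058026564751
tile right part n 14879 x [-92.6  -0.3] y [-132.8  -20.8] z 0.040507785240361416
  y -0.12 x [-92.6 -29.1] z 40.6 2271
  y -0.1 x [-92.5 -28.9] z 40.5 2393
  y -0.08 x [-92.4  -0.2] z 40.4 2635
  y -0.06 x [-92.7  -0.1] z 40.5 2909
  y -0.04 x [-93.   -0.2] z 40.5 3166
```

View pics/w9.png

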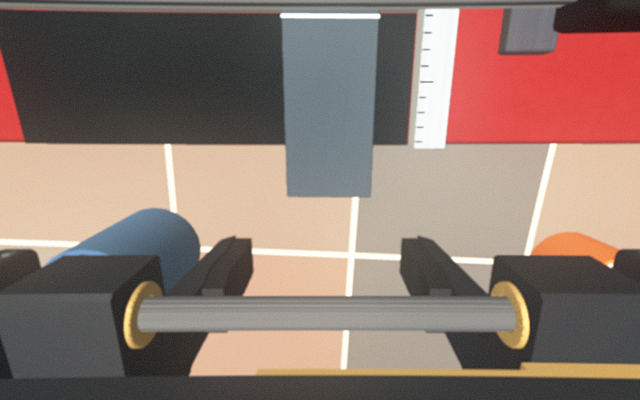

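The tile lies flat on the bed, glaze up, at (283–380, 15–195), with the white line just showing at (330,15) under the rail. The fence gap is about 29 mm and the stop gap about 8 mm. I'll push it to the fence with shut fingers on its near edge.

```bash
python3 -m jog '[[[30,-40,0,0,0,0,-1],[60,-60,0,0,0,0,-1],[74,-60,30,0,0,0,-1],[74,-60,65,0,0,0,-1],[74,-60,90,0,0,0,-1],[74,-60,99,0,0,0,-1],[74,-60,99,0,0,0,-1],[74,-60,99,0,0,0,-1]]]' 20
python3 -m jog '[[[0,5,0,0,0,0,-1],[0,10,0,0,0,0,-1],[0,14,0,0,0,0,-1],[0,18,0,0,0,0,-1],[0,22,0,0,0,0,-1],[0,26,0,0,0,0,-1],[0,30,0,0,0,0,-1],[0,30,0,0,0,0,-1]]]'
```

```text
time_s: 19.4
eef_pos: [0.4853, 0.0534, 0.0383]
orientation: [0.692, 0.722, 0.0, 0.0]
force: [0.6, -0.1, -0.3]
grip_width: 0.0215
grasp_force: 0.0
time_s: 20.07
eef_pos: [0.5155, 0.0545, 0.0382]
orientation: [0.692, 0.722, 0.0, 0.0]
force: [-1.0, -0.1, 1.3]
grip_width: 0.0004
grasp_force: 1.2
```

```bash
python3 -m jog '[[[0,2,0,0,0,0,-1],[0,4,0,0,0,0,-1],[0,6,0,0,0,0,-1],[0,6,0,0,0,0,-1]]]'; python3 -m jog '[[[0,1,0,0,0,0,-1],[0,2,0,0,0,0,-1],[0,2,0,0,0,0,-1]]]';python3 -m jog '[[[0,1,0,0,0,0,-1],[0,2,0,0,0,0,-1],[0,2,0,0,0,0,-1]]]'
```

```text
time_s: 20.4
eef_pos: [0.5207, 0.0548, 0.0381]
orientation: [0.692, 0.722, -0.0, -0.0]
force: [-2.9, -1.7, 3.3]
grip_width: 0.0002
grasp_force: 2.4
time_s: 20.65
eef_pos: [0.5225, 0.0549, 0.038]
orientation: [0.692, 0.722, -0.0, -0.0]
force: [-3.3, -0.7, 4.8]
grip_width: 0.0006
grasp_force: 3.1
time_s: 20.9
eef_pos: [0.5239, 0.055, 0.038]
orientation: [0.692, 0.722, -0.001, -0.001]
force: [-6.6, -1.4, 6.8]
grip_width: 0.0003
grasp_force: 4.8
```

```bash
python3 -m jog '[[[0,1,0,0,0,0,-1],[0,2,0,0,0,0,-1],[0,2,0,0,0,0,-1]]]'; python3 -m jog '[[[0,-15,0,0,0,0,-1],[0,-25,-20,0,0,0,-1],[-40,-25,-60,0,0,0,-1],[-80,-20,-100,0,0,0,-1],[-80,-10,-100,0,0,0,-1],[-80,-10,-100,0,0,0,-1]]]'
python3 -c "
from meas import *
meas('w10')"
```

```text
time_s: 21.15
eef_pos: [0.5244, 0.0551, 0.0378]
orientation: [0.692, 0.722, -0.002, -0.002]
force: [-11.9, -2.2, 12.6]
grip_width: 0.0
grasp_force: 8.7
time_s: 21.65
eef_pos: [0.5255, -0.0296, 0.1436]
orientation: [0.693, 0.721, 0.003, 0.006]
force: [-0.2, -0.2, 1.3]
grip_width: 0.0003
grasp_force: 0.0
tcp cutter -83.62590976146994 -147.33340901679534 143.6052802063112 tool angle 92.23909553953627
tile right part n 14209 x [-71.7  -0.2] y [-128.5  -20.9] z 0.04049746190588899
  y -0.12 x [-63.   -0.7] z 40.5 2189
  y -0.1 x [-65.6  -0.2] z 40.5 2404
  y -0.08 x [-68.2  -0.2] z 40.5 2683
  y -0.06 x [-71.3  -0.2] z 40.5 2948
  y -0.04 x [-73.8  -0.2] z 40.5 3077
```

The tile has turned about 0.13 rad: its right end is at the fence and its left corner is jammed against the stop. I'll push its left part square, going in between the rail and the stop arm.

```bash
python3 -m jog '[[[40,-31,0,0,0,0,-1],[80,-31,0,0,0,0,-1],[120,-31,0,0,0,0,-1],[160,-31,0,0,0,0,-1],[200,-31,0,0,0,0,-1],[200,-31,0,0,0,0,-1],[200,-31,0,0,0,0,-1],[200,-31,0,0,0,0,-1]]]'
python3 -c "
from meas import *
meas('w11')"
```

```text
time_s: 22.37
eef_pos: [0.4795, 0.1737, 0.1367]
orientation: [0.691, 0.722, -0.001, -0.001]
force: [0.4, -0.3, 0.8]
grip_width: 0.0002
grasp_force: 0.0
tcp cutter -121.51225255494467 57.574062226657865 136.6830130129491 tool angle 92.51549124865791Traceback (most recent call last):
  File "<string>", line 3, in <module>
    meas('w11')
    ~~~~^^^^^^^
  File "meas.py", line 9, in meas
    print('tile right part n',f.sum(),'x',np.percentile(r[:,0],[1,99]).round(1),'y',np.percentile(r[:,1],[1,99]).round(1),'z',np.median(Z[f]))
                                          ~~~~~~~~~~~~~^^^^^^^^^^^^^^^
    return _quantile_unchecked(
        a, q, axis, out, overwrite_input, method, keepdims, weights)
    return _ureduce(a,
                    func=_quantile_ureduce_func,
    ...<5 lines>...
                    overwrite_input=overwrite_input,
                    method=method)
    r = func(a, **kwargs)
    result = _quantile(arr,
                       quantiles=q,
    ...<2 lines>...
                       out=out,
                       weights=wgt)
    slices_having_nans = np.isnan(arr[-1, ...])
                                  ~~~^^^^^^^^^
IndexError: index -1 is out of bounds for axis 0 with size 0
```

```bash
python3 -m jog '[[[-4,0,35,0,0,0,-1],[-4,0,70,0,0,0,-1],[-4,0,90,0,0,0,-1],[-4,0,98.5,0,0,0,-1],[-4,0,98.5,0,0,0,-1],[-4,6,98.5,0,0,0,-1],[-4,12,98.5,0,0,0,-1],[-4,18,98.5,0,0,0,-1],[-4,22,98.5,0,0,0,-1],[-4,22,98.5,0,0,0,-1]]]'
python3 -m jog '[[[0,3,0,0,0,0,-1],[0,6,0,0,0,0,-1],[0,6,0,0,0,0,-1]]]'
python3 -m jog '[[[0,2,0,0,0,0,-1],[0,4,0,0,0,0,-1],[0,4,0,0,0,0,-1]]]'
```

```text
time_s: 23.25
eef_pos: [0.5051, 0.1703, 0.0408]
orientation: [0.692, 0.722, 0.001, 0.001]
force: [0.3, 0.2, 0.8]
grip_width: 0.0005
grasp_force: 0.4
time_s: 23.5
eef_pos: [0.5092, 0.1709, 0.0402]
orientation: [0.692, 0.722, 0.0, -0.0]
force: [-1.7, 0.8, 5.6]
grip_width: 0.0008
grasp_force: 2.6
time_s: 23.75
eef_pos: [0.5128, 0.1712, 0.0401]
orientation: [0.692, 0.722, 0.0, -0.0]
force: [-2.1, 1.4, 6.1]
grip_width: 0.0003
grasp_force: 2.8
```

```bash
python3 -m jog '[[[0,0,1.5,0,0,0,-1],[0,1.5,1.5,0,0,0,-1],[0,3,1.5,0,0,0,-1],[0,3,1.5,0,0,0,-1]]]'
python3 -m jog '[[[0,1.5,0,0,0,0,-1],[0,3,0,0,0,0,-1],[0,3,0,0,0,0,-1]]]'
python3 -m jog '[[[0,1,0,0,0,0,-1],[0,1,0,0,0,0,-1]]]'
```

```text
time_s: 24.08
eef_pos: [0.5152, 0.1716, 0.0396]
orientation: [0.692, 0.722, -0.0, -0.001]
force: [-9.9, 2.4, 18.9]
grip_width: 0.0004
grasp_force: 9.9
time_s: 24.33
eef_pos: [0.5181, 0.1719, 0.0396]
orientation: [0.692, 0.722, -0.0, -0.001]
force: [-8.9, 2.0, 17.7]
grip_width: 0.0004
grasp_force: 9.4
time_s: 24.5
eef_pos: [0.5188, 0.172, 0.0396]
orientation: [0.692, 0.722, -0.0, -0.001]
force: [-10.2, 2.4, 18.8]
grip_width: 0.0003
grasp_force: 10.0
```

```bash
python3 -m jog '[[[0,0,-30,0,0,0,-1],[0,-10,-65,0,0,0,-1],[0,0,-100,0,0,0,-1],[-40,0,-105,0,0,0,-1],[-80,0,-105,0,0,0,-1],[-120,0,-105,0,0,0,-1],[-160,0,-105,0,0,0,-1],[-200,0,-105,0,0,0,-1],[-200,0,-105,0,0,0,-1],[-200,0,-105,0,0,0,-1]]]'
python3 -c "
from meas import *
meas('w12')
P,d=get_image('scene');cv2.imwrite('pics/s12.png',cv2.resize(P[150:260,290:450],None,fx=5,fy=5,interpolation=2)[:,:,::-1])"
```

```text
time_s: 25.33
eef_pos: [0.5282, -0.0308, 0.1431]
orientation: [0.694, 0.72, 0.0, 0.0]
force: [0.8, 0.7, -0.4]
grip_width: 0.0004
grasp_force: 0.0
tcp cutter -80.95936146563538 -148.73015257953858 143.08609186944764 tool angle 92.1699208740535
tile right part n 14858 x [-72.7  -0.2] y [-132.5  -20.9] z 0.04049830693085091
  y -0.12 x [-72.8  -9.5] z 40.5 2245
  y -0.1 x [-72.8  -0.2] z 40.4 2480
  y -0.08 x [-72.9  -0.1] z 40.4 2671
  y -0.06 x [-72.5  -0.2] z 40.5 2911
  y -0.04 x [-72.6  -0.1] z 40.5 3079
```

View pics/s12.png

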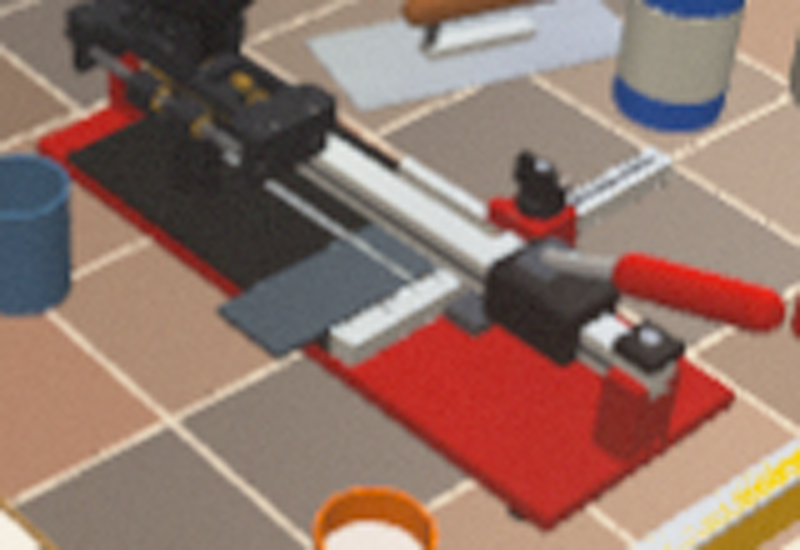

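The tile is now square but about 8 mm off the fence, and its end sits about 7 mm from the stop. The wing knob still stands. The finger contact is about 10 mm ahead of the TCP, so the earlier pushes stopped short. I'll push on, a little lower.

```bash
python3 -m jog '[[[40,-13,0,0,0,0,-1],[80,-13,20,0,0,0,-1],[94,-13,55,0,0,0,-1],[94,-13,90,0,0,0,-1],[94,-13,108,0,0,0,-1],[94,-13,108,0,0,0,-1],[94,-13,108,0,0,0,-1]]]'
python3 -m jog '[[[0,3,0,0,0,0,-1],[0,6,0,0,0,0,-1],[0,9,0,0,0,0,-1],[0,12,0,0,0,0,-1],[0,14,0,0,0,0,-1],[0,14,0,0,0,0,-1]]]'
python3 -m jog '[[[0,1.5,0,0,0,0,-1],[0,3,0,0,0,0,-1],[0,3,0,0,0,0,-1]]]'
```

```text
time_s: 26.02
eef_pos: [0.5104, 0.0669, 0.0344]
orientation: [0.691, 0.723, -0.0, -0.001]
force: [-0.2, -0.7, -0.7]
grip_width: 0.0007
grasp_force: 0.0
time_s: 26.52
eef_pos: [0.5251, 0.0652, 0.0349]
orientation: [0.692, 0.722, -0.0, -0.001]
force: [-1.9, 0.3, 1.3]
grip_width: 0.0004
grasp_force: 1.3
time_s: 26.77
eef_pos: [0.5256, 0.0655, 0.0344]
orientation: [0.692, 0.722, -0.002, -0.002]
force: [-10.1, 1.8, 8.8]
grip_width: 0.0006
grasp_force: 5.7
```

```bash
python3 -m jog '[[[0,-12,-10,0,0,0,-1],[0,-20,-50,0,0,0,-1],[0,-20,-90,0,0,0,-1],[40,-20,-90,0,0,0,-1],[80,-20,-90,0,0,0,-1],[108,-20,-90,0,0,0,-1],[108,-20,-70,0,0,0,-1],[108,-20,-35,0,0,0,-1],[108,-20,-10,0,0,0,-1],[108,-20,-1.5,0,0,0,-1]]]'
python3 -m jog '[[[0,0,0,0,0,0,-1],[0,4,0,0,0,0,-1],[0,8,0,0,0,0,-1],[0,12,0,0,0,0,-1],[0,16,0,0,0,0,-1],[0,18,0,0,0,0,-1],[0,18,0,0,0,0,-1]]]'
python3 -m jog '[[[0,2,0,0,0,0,-1],[0,4,0,0,0,0,-1],[0,4,0,0,0,0,-1]]]'
```

```text
time_s: 27.6
eef_pos: [0.5015, 0.1721, 0.0331]
orientation: [0.692, 0.722, -0.002, -0.001]
force: [-0.6, -0.3, 0.2]
grip_width: 0.0005
grasp_force: 0.0
time_s: 28.18
eef_pos: [0.523, 0.1732, 0.0378]
orientation: [0.692, 0.722, 0.001, 0.0]
force: [-2.3, 0.2, 6.1]
grip_width: 0.0001
grasp_force: 3.0
time_s: 28.43
eef_pos: [0.5242, 0.1734, 0.0376]
orientation: [0.692, 0.722, -0.002, -0.002]
force: [-12.5, -1.4, 16.3]
grip_width: 0.0005
grasp_force: 9.8
```

```bash
python3 -m jog '[[[0,-5,-30,0,0,0,-1],[0,-10,-65,0,0,0,-1],[0,0,-100,0,0,0,-1],[-40,0,-105,0,0,0,-1],[-80,0,-105,0,0,0,-1],[-120,0,-105,0,0,0,-1],[-160,0,-105,0,0,0,-1],[-200,30,-105,0,0,0,-1],[-205,45,-105,0,0,0,-1],[-205,45,-105,0,0,0,-1]]]'
python3 -c "
from meas import *
meas('w13')"
```

```text
time_s: 29.27
eef_pos: [0.5828, -0.0339, 0.1427]
orientation: [0.694, 0.72, 0.001, 0.002]
force: [0.5, 0.1, 1.2]
grip_width: 0.0005
grasp_force: 0.0
tcp cutter -26.531369384476537 -153.96039730931332 142.68503101560566 tool angle 92.15675180012508
tile right part n 14991 x [-65.4  -1.5] y [-132.4  -20.9] z 0.04048389078365877
  y -0.12 x [-65.2  -1.9] z 40.6 2286
  y -0.1 x [-65.2  -1.8] z 40.4 2450
  y -0.08 x [-65.7  -1.6] z 40.4 2712
  y -0.06 x [-65.5  -1.2] z 40.5 2888
  y -0.04 x [-65.3  -0.2] z 40.5 3174
```

```bash
python3 -m jog '[[[0,-6.5,35,0,0,0,-1],[0,-6.5,75,0,0,0,-1],[0,-6.5,105,0,0,0,-1],[0,-6.5,113,0,0,0,-1],[0,-6.5,113,0,0,0,-1],[6,-6.5,113,0,0,0,-1],[10,-6.5,113,0,0,0,-1],[13,-6.5,113,0,0,0,-1],[15,-6.5,113,0,0,0,-1],[15,-6.5,113,0,0,0,-1]]]'
python3 -m jog '[[[1,0,0,0,0,0,-1],[2,0,0,0,0,0,-1],[2,0,0,0,0,0,-1]]]'
python3 -m jog '[[[1,0,0,0,0,0,-1],[1,0,0,0,0,0,-1]]]'
```

```text
time_s: 30.15
eef_pos: [0.5741, -0.0162, 0.0309]
orientation: [0.692, 0.722, 0.0, 0.003]
force: [-0.3, -7.4, 2.5]
grip_width: 0.0001
grasp_force: 3.1
time_s: 30.4
eef_pos: [0.5741, -0.016, 0.0309]
orientation: [0.692, 0.722, -0.0, 0.003]
force: [-1.2, -13.0, 1.6]
grip_width: 0.0005
grasp_force: 6.6
time_s: 30.57
eef_pos: [0.5742, -0.0159, 0.0309]
orientation: [0.692, 0.722, -0.001, 0.004]
force: [-1.1, -17.0, 1.2]
grip_width: 0.0006
grasp_force: 8.4
```

```bash
python3 -m jog '[[[-8,0,0,0,0,0,-1],[-15,6,-50,0,0,0,-1],[-15,6,-90,0,0,0,-1],[-10,6,-112,0,0,0,-1],[-10,6,-112,0,0,0,-1],[-10,6,-112,0,0,0,-1]]]'
python3 - <<'E'
from meas import *
meas('w14')
z=np.load('pics/w14.npz');c=(z['K'],z['D'],z['R'],z['t']);p=z['p'].sum(2).astype(np.float32)
def prof(f,ts):
    uv=proj('wrist',np.array([f(t) for t in ts]),c).astype(np.float32);return cv2.remap(p,uv[:,:1],uv[:,1:],1)[:,0]
W=lambda x,y,zz:np.r_[O+x*ex+y*ey,zz]
t=np.arange(-.145,.03,.0005)
for x in(-.055,-.035,-.015):
    f=prof(lambda y:W(x,y,.041),t);g=np.gradient(f)
    print('tile x',x,'end y',t[np.argmax(abs(g[:70]))],'brightest y',t[200+np.argmax(f[200:])],f.max())
t=np.arange(-.02,.02,.0005)
for x in(-.09,-.11,-.13):
    f=prof(lambda y:W(x,y,.032),t);print('strip',x,f.astype(int)[::3])
cv2.imwrite('pics/w14c.png',cv2.resize(z['p'][0:220,200:460],None,fx=2.5,fy=2.5)[:,:,::-1])
E
```

```text
time_s: 31.07
eef_pos: [0.5805, -0.0217, 0.144]
orientation: [0.692, 0.722, 0.002, 0.003]
force: [0.3, -0.3, -0.1]
grip_width: 0.0
grasp_force: 0.0
tcp cutter -28.375380326515383 -141.67877924053582 144.0318374653502 tool angle 92.43958697343999
tile right part n 13360 x [-64.6  -0.7] y [-125.   -20.9] z 0.04048537675709658
  y -0.12 x [-64.1  -0.8] z 40.6 2181
  y -0.1 x [-64.3  -0.9] z 40.4 2314
  y -0.08 x [-64.5  -1. ] z 40.4 2477
  y -0.06 x [-65.   -0.7] z 40.5 2746
  y -0.04 x [-64.9  -0.1] z 40.5 2988
tile x -0.055 end y -0.12599999999999997 brightest y -0.004499999999999865 599.56055
tile x -0.035 end y -0.12549999999999997 brightest y -0.004499999999999865 760.99023
tile x -0.015 end y -0.12599999999999997 brightest y -0.023999999999999883 525.46875
strip -0.09 [163 172 178 169 170 179 185 185 184 194 334 491 283   0   0   0   0   0
   0   0   0   0   0   0   0   0   0]
strip -0.11 [178 169 169 185 185 183 182 191 187 207 337 484  83   0   0   0   0   0
   0   0   0   0   0   0   0   0   0]
strip -0.13 [169 163 162 172 165 182 180 189 187 205 345 498   0   0   0   0   0   0
   0   0   0   0   0   0   0   0   0]
```

View pics/w14c.png

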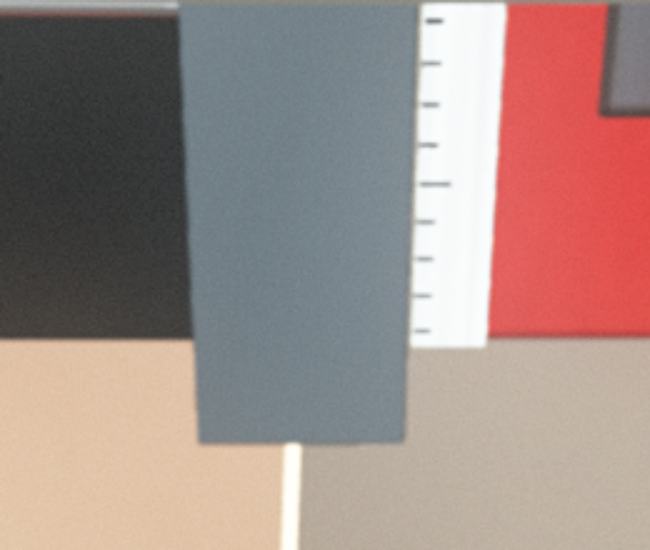

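The tile lies against the fence and its end is at −125.8 mm, so the line is within about 1 mm. The edge slope of about 0.01 rad is near the limit, so I'll give its left part one more gentle push.

```bash
python3 -m jog '[[[40,-40,0,0,0,0,-1],[80,-72,0,0,0,0,-1],[120,-72,0,0,0,0,-1],[160,-72,0,0,0,0,-1],[195,-72,0,0,0,0,-1],[195,-72,30,0,0,0,-1],[195,-72,70,0,0,0,-1],[195,-72,100,0,0,0,-1],[195,-72,109,0,0,0,-1],[195,-72,109,0,0,0,-1]]]'
python3 -m jog '[[[0,4,0,0,0,0,-1],[0,8,0,0,0,0,-1],[0,12,0,0,0,0,-1],[0,16,0,0,0,0,-1],[0,19,0,0,0,0,-1],[0,21,0,0,0,0,-1],[0,21,0,0,0,0,-1]]]'
python3 -m jog '[[[0,1.5,0,0,0,0,-1],[0,3,0,0,0,0,-1],[0,3,0,0,0,0,-1]]]'
```

```text
time_s: 31.95
eef_pos: [0.4958, 0.171, 0.0323]
orientation: [0.692, 0.722, -0.002, -0.003]
force: [-15.6, 1.6, 30.1]
grip_width: 0.0004
grasp_force: 15.2
time_s: 32.53
eef_pos: [0.5125, 0.1719, 0.0323]
orientation: [0.692, 0.722, -0.005, -0.006]
force: [-29.0, 0.8, 42.6]
grip_width: 0.0007
grasp_force: 21.6
time_s: 32.78
eef_pos: [0.5125, 0.172, 0.0322]
orientation: [0.691, 0.722, -0.008, -0.008]
force: [-41.4, 0.1, 55.1]
grip_width: 0.0006
grasp_force: 27.7
```

```bash
python3 -m jog '[[[0,-6,-3,0,0,0,-1],[0,-12,-7,0,0,0,-1],[0,-12,-7,0,0,0,-1]]]'; python3 -c "
from h import *
s=state();print(s['force'],s['eef_pos'])"
```

```text
time_s: 33.03
eef_pos: [0.5087, 0.1706, 0.038]
orientation: [0.692, 0.722, -0.001, -0.001]
force: [0.1, -0.6, 0.6]
grip_width: 0.0006
grasp_force: 0.0
[ 0.06655457 -0.57804893  0.5593757 ] [0.50871657 0.17055877 0.0380487 ]
```

```bash
python3 -m jog '[[[0,3,1.5,0,0,0,-1],[0,6,1.5,0,0,0,-1],[0,9,1.5,0,0,0,-1],[0,12,1.5,0,0,0,-1],[0,13,1.5,0,0,0,-1],[0,13,1.5,0,0,0,-1]]]'
python3 -m jog '[[[0,1.2,0,0,0,0,-1],[0,2.4,0,0,0,0,-1],[0,2.4,0,0,0,0,-1]]]'
```

```text
time_s: 33.53
eef_pos: [0.5224, 0.1709, 0.0363]
orientation: [0.692, 0.722, -0.001, -0.001]
force: [-4.2, -0.6, 2.1]
grip_width: 0.0006
grasp_force: 2.3
time_s: 33.78
eef_pos: [0.5226, 0.1709, 0.0361]
orientation: [0.692, 0.722, -0.003, -0.002]
force: [-13.2, -2.1, 8.8]
grip_width: 0.0005
grasp_force: 6.4
```

Contact is firm against the fence. I'll back off and verify the tile, stop and knob.

```bash
python3 -m jog '[[[0,-8,-5,0,0,0,-1],[0,-10,-50,0,0,0,-1],[0,0,-90,0,0,0,-1],[-40,0,-108,0,0,0,-1],[-80,0,-108,0,0,0,-1],[-120,0,-108,0,0,0,-1],[-160,30,-108,0,0,0,-1],[-195,48,-108,0,0,0,-1],[-195,48,-108,0,0,0,-1],[-195,48,-108,0,0,0,-1]]]'
cat > edges.py <<'E'
from meas import *
def edges(n):
    z=np.load(f'pics/{n}.npz');c=(z['K'],z['D'],z['R'],z['t']);p=cv2.GaussianBlur(z['p'],(3,3),0).sum(2).astype(np.float32)
    def pr(pts):
        uv=proj('wrist',pts,c).astype(np.float32);return cv2.remap(p,uv[:,:1],uv[:,1:],1)[:,0]
    W=lambda x,y,zz:np.r_[O+x*ex+y*ey,zz]
    t=np.arange(-.075,-.055,.0002);ys=np.arange(-.118,-.028,.005);E=[]
    for y in ys:
        f=pr(np.array([W(x,y,.041) for x in t]));E.append(t[5+np.argmax(abs(np.gradient(f))[5:-5])])
    k=np.polyfit(ys,E,1);print('near edge slope vs O-frame',k,np.std(np.array(E)-np.polyval(k,ys)))
    t=np.arange(.012,.034,.0002);ys=np.arange(-.09,-.025,.005);E=[]
    for y in ys:
        f=pr(np.array([W(x,y,.048) for x in t]));E.append(t[5+np.argmax(abs(np.gradient(f))[5:-5])])
    k=np.polyfit(ys,E,1);print('fence back edge slope',k,np.std(np.array(E)-np.polyval(k,ys)))
    t=np.arange(-.14,-.11,.0002)
    for x in(-.05,-.03,-.015):
        f=pr(np.array([W(x,y,.041) for y in t]));print('end',t[5+np.argmax(abs(np.gradient(f))[5:-5])])
E
python3 - <<'E'
from edges import *
meas('w15');edges('w14');edges('w15')
p,d=get_image('top');z=np.load('pics/top0.npz')
np.savez('pics/top9.npz',p=p,d=d);P=cloud('top',d);q=P[...,:2]-O;x=q@ex;y=q@ey;Z=P[...,2]
f=(Z>.09)&(Z<.115)&(abs(x-.011)<.04)&(y>.06)&(y<.14);a=np.c_[x[f],y[f]];u,s,v=np.linalg.svd(a-a.mean(0),full_matrices=False);print('knob',f.sum(),a.mean(0),np.pi/2-np.arctan2(v[0][1],v[0][0]))
E
```

```text
time_s: 34.62
eef_pos: [0.5833, -0.0244, 0.1453]
orientation: [0.694, 0.72, 0.0, 0.001]
force: [0.1, 0.9, 1.0]
grip_width: 0.0001
grasp_force: 0.0
tcp cutter -25.648756620443 -144.50882492717136 145.32184843710004 tool angle 92.18352247960598
tile right part n 13334 x [-64.6  -0.8] y [-125.   -20.9] z 0.04048607331589285
  y -0.12 x [-64.3  -0.8] z 40.6 2173
  y -0.1 x [-64.3  -0.9] z 40.5 2322
  y -0.08 x [-64.7  -0.8] z 40.4 2464
  y -0.06 x [-64.8  -0.8] z 40.5 2737
  y -0.04 x [-64.8  -0.4] z 40.5 2964
near edge slope vs O-frame [-0.0073065  -0.06571831] 0.00021257346612447764
fence back edge slope [-0.0043956  0.0213978] 0.00018035374275981374
end -0.12619999999999962
end -0.12619999999999962
end -0.12619999999999962
near edge slope vs O-frame [ 0.00012384 -0.06517954] 0.00021571483481463226
fence back edge slope [-0.00285714  0.02147473] 0.00016987887883494743
end -0.1257999999999996
end -0.1257999999999996
end -0.12699999999999964
knob 80 [0.00848713 0.09559246] -1.3913303228818528
```

```bash
python3 -c "
from plant import *
print(finish_job())"
```

```text
the job is handed in; nothing more can be done
None
```

I handed the job in at about 35 s, and no verdict came back. By my last measurements the stop is locked (knob about 1.75 rad), and the marked tile lies flat and glaze up, flush with the fence and pushed up to the stop. The white line is about 1 mm from the cutting line; the rail hides the left part, so I judged that from the long end's position.

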